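# Clamp the toy car blank in the jig

### The job

Set the wooden toy-car blank (the one with a low bonnet, a cabin and a low tail) flat on the plywood jig, snug in the corner against both dark fences with its bonnet pointing at the jig's black knob, and let go of it. Then turn the knob clockwise until it clicks past its detent, so that the steel keeper arm stays locked over the bonnet. Do not shift the car out of its corner again, and leave everything else on the bench where it is.

Things in the scene. Friction and masses are not known exactly. Their poses are not given: they have to be found in the camera images.
- car: Light-wood toy car blank, 120 mm long (its y), 50 mm wide (x), 0.13 kg; origin: centre of underside, z up, nose to -y. Bonnet 28 mm high from y=-60 to -20, cabin 52 mm high from y=-20 to +35, tail 28 mm high to y=+60. Sides flat and upright: grip the cabin across the 50 mm from above at y=+8. Lies flat on the bench right of the robot; swaps places with the bus and pick-up.
- car_bonnet (a point): Centre of the top of the car's bonnet: 40 mm from the car's origin towards its nose (-y), 28 mm above its underside.
- jig: Plywood plate fixed to the bench, 190 mm (its x) by 260 mm (y), 18 mm thick; place and heading vary. Origin: centre of underside, z up. Two dark wood fences, 12 mm high, on the plate: far one, face at x=+70 (y -100 to +110); left one, face at y=+100 (x -60 to +70). Steel post of knob and keeper at x=+45, y=-85 with a small spring strut to its foot at y=-121.
- car_place (a point): On the plate's top: where the car's origin belongs when it is snug against both fences (jig x=+45, y=+40, z=+18 mm); axes parallel to the jig's. There the car's axes are parallel to these, nose to -y, towards the knob.
- knob_grip (a point): On the knob's axis at grip height, 84 mm above the bench. Black upright bar, 70 mm long, 16 thick, 30 tall (68 to 98 mm above the bench); grip it across the 16 mm from above. Frame turns with the knob: x along the bar, y across, z up. The keeper arm is fixed under the bar: steel, 22 wide, 8 thick, underside 50 mm above the bench (4 over the bonnet), reaching 95 mm along -x.
- keeper_tip (a point): Underside of the keeper arm near its free end, 85 mm from the knob's axis.
- keeper (a joint): Turn of knob and keeper arm, rad: 0 = open (arm to the jig's near side, about -x), growing clockwise from above to the stop at 1.4 (arm along the jig's +y, over the bonnet). Starts at 0. A sprung detent resists from the start (up to about 0.2 N m with friction) until about 0.85; beyond, it snaps on to the stop and is held there. Let go earlier, it springs back to 0.
- bus: Light-wood bus blank, 120 (y) x 50 (x) x 62 mm high, origin under its centre; leave alone.
- pickup: Light-wood pick-up blank, 120 (y) x 50 (x) mm, cab 56 mm high at its -y end, bed 24 mm high; origin under its centre; leave alone.
- sander: Cork sanding block 60 x 110 x 22 mm, near the robot; leave alone.
- glue: White glue bottle, 60 mm diameter, 160 mm high, left of the jig; leave alone.
- jar: Open glass jar, 80 mm diameter, 100 mm high, left rear; leave alone.
- hammer: Hammer lying at the left; leave alone.
- brush: Bench brush lying beyond the blanks; leave alone.
- square: Wood and steel try square lying at the far right; leave alone.
- offcut: Wooden offcut 90 x 45 x 20 mm lying beyond the jig; leave alone.
Things that resemble listed ones, but are neither listed nor needed, are in the scene too. Leave any blue or red look-alike of the car alone.

How it is judged (in metres and radians):
On the way, in this order (a step that is already met when the one before it is completed fails the run):
1. the car sits snug in the jig's corner, bonnet towards the knob, released, with the keeper still open (x of car in the frame of jig between 0.04 and 0.049 m and y of car in the frame of jig between 0.035 and 0.044 m and y of car_bonnet in the frame of jig below 0.01 m and angle between the y axis of car and the y axis of jig, either way round below 0.08 rad and z of car in the frame of jig below 0.021 m and angle between car's own z axis and vertical below 0.06 rad and contact force between car and the fingers below 0.1 N and value of joint keeper below 0.6 rad), for 0.2 s.
2. the knob is turned clockwise past its detent with the car still in its corner (x of car in the frame of jig between 0.04 and 0.049 m and y of car in the frame of jig between 0.035 and 0.044 m and y of car_bonnet in the frame of jig below 0.01 m and angle between the y axis of car and the y axis of jig, either way round below 0.08 rad and z of car in the frame of jig below 0.021 m and angle between car's own z axis and vertical below 0.06 rad and value of joint keeper above 1.25 rad), for 0.1 s.
At the end, for the whole second after the job is handed in: The car lies flat on the jig plate (within 3 mm), parallel to the jig within 0.08 rad, within 5 mm of both fences, bonnet towards the knob, at rest and released; the knob has clicked past its detent and stays beyond 1.25 rad, the keeper arm over the bonnet; the fingers are off knob and jig (all of step 2 and contact force between car and the fingers below 0.1 N and linear speed of car below 0.01 m/s and contact force between the fingers and jig below 0.1 N); the robot touches nothing.
It fails at once if the bus or pick-up blank is shifted by more than 25 mm (distance of any of bus, pickup from where it was at the start of the episode above 0.025 m).
It fails at once if another loose thing on the bench (sanding block, glue, jar, hammer, brush, square, offcut) is shifted by more than 25 mm (distance of any of sander, glue, jar, hammer, brush, square, offcut from where it was at the start of the episode above 0.025 m).
It also fails if it takes over 48 s, if anything falls off the work surface, if the arm or the gripper's body presses on something with over 40 N, if the wrist force passes 120 N, or if a joint passes its speed limit or range.

### The arm

A 6-joint arm with a two-finger parallel gripper is mounted at the origin on the work surface. World frame = base frame: x ahead of the robot, y to its left, z up, the work surface at z = 0. Lengths are in m, angles in degrees, forces in N, time in s.
With the tool pointing down it reaches from about 0.35 to 0.875 m from the base axis. Payload 4.2 kg.
Tool frame: the origin (TCP) lies midway between the tips of the shut fingers; the grasp point (between the pads) lies r.grasp_offset behind it (r.grasp_offset is the distance from the TCP to the grasp point, in m); z points along the fingers, y is the direction in which the jaws open and shut (so a half turn about z gives the same grasp; the last joint's range is limited). The gripper opens to 87 mm and grips with 3 to 60 N. Pads are 19 mm wide; open, the fingers measure 117 mm over their backs; the gripper's body (75 mm by 190 mm) begins 51 mm behind the grasp point.
Start: joints at [-62.189, 22.042, 0.453, 0, -68.411, -14.817], TCP at [0.141, -0.609, 0.199] pointing down, gripper open.
Joint ranges: [-179.83, 179.83], [-69.29, 118.12], [-61.27, 80.66], [-181.25, 117.63], [-171.15, -9.14], [-177.46, 177.46]. Speed limits (degrees/s): [159.86, 159.86, 180, 180, 180, 180].

### API

Orientations are given as a 3x3 rotation matrix whose columns are the frame's x, y, z axes.
In Python, from station import sense, optics, r gives the robot as it stands. The module is installed in compiled form; this text tells all that it offers.
- The arm moves only by the tool servo_tool, never from a script. Its argument "deltas" is a list of rows, each an object with "slide": the shift along the tool's x, y, z in units of 25 mm (1.0 is 25 mm), a list of three; "spin": the turn about the tool's z in units of 8 degrees (1.0 is 8 degrees). A call has 1 to 10 rows; each row shifts and turns the pose as measured when the row begins, along the tool's axes as they then stand; what a row does not reach is not made up. A row lasts 1/10 s, in which the tool goes at most 50 mm and 8.59 degrees, less where a joint would pass 70% of its speed; a pose out of reach is approached as far as the arm can. A call is refused whole if a number of a shift passes 1 or a number of a turn 1, either way. A call with a gripper value outside its range is refused whole. "gripper" is the closure in counts, from 0 (fully open) to 255 (shut), set as the call begins (left out, the last holds). The fingers move at their own pace and stop on an object; the grip force is fixed at half the most. Time passes only in rows, so rows that do not move let the fingers close. It gives the time, the measured TCP pose, the force and the opening at its end, in the units of the state.
- sense(): the state, without advancing time (a new reading comes with each control period).
- optics.capture(name): name is "side" or "top" or "wrist"; returns a dict with "frame" (420x560x3 uint8, red, green, blue), "camera_matrix" (3x3 intrinsics, pixels), "eye" and "rotation" of the camera in the world. Camera axes: x right, y down, z forward; pixel columns grow to the right and rows downward; lengths in m; the calibration is good to about 2 mm. A picture is of the moment at which its call begins. There is no depth.
- r.finish_job(): hands the job in, once; it reports no verdict.
The state is a dict: "time_s": time; "joints": joint angles; "joint_velocities": joint speeds; "effort": joint torques, N m; "tcp_pos": TCP position; "ee_rot": TCP orientation; "wrist_force": force on the tool from outside, world axes, zero at the start; "moment": the same for the moment, N m; "gripper_width": opening from 0.0 (shut) to 1.0 (fully open).
Only numpy, scipy, OpenCV 4.12 (cv2) and the standard library are available. Lean on these libraries where they do the work, as an engineer would, in place of code of your own. Each camera call takes 0.05 s, during which the arm holds its last target.

## Working session

There is one attempt and no reset: what is moved stays moved. The work goes in short steps, Python scripts to look and compute and a tool call to move; the robot and the scene stay as the last step left them, time stands still between calls to the robot, and variables do not carry over. Pictures are saved under pics/ and viewed, and the job is handed in when it is done.

Besides the shell and the picture viewer there is one more tool, called after "Request:" as a command line: name --argument value ..., lists and objects as JSON in quotes. servo_tool: Moves the arm, as the interface text tells. Its arguments: {"type":"object","properties":{"deltas":{"type":"array"},"gripper":{"type":"number"}},"required":["deltas"]}

```bash
mkdir -p pics; python3 - <<'E'
from station import sense, optics, r
import cv2,numpy as np
s=sense()
print({k:np.round(v,3).tolist() for k,v in s.items()}, r.grasp_offset)
for n in ["top","side","wrist"]:
    c=optics.capture(n); cv2.imwrite(f"pics/{n}0.png",c["frame"][:,:,::-1])
    print(n,np.round(c["camera_matrix"],1).tolist(),np.round(c["eye"],4).tolist(),np.round(c["rotation"],4).tolist())
E
```

```text
{'time_s': 0.0, 'joints': [-62.186, 22.091, 0.379, -0.03, -68.412, -14.816], 'joint_velocities': [-0.055, -0.049, -0.055, 0.019, -0.005, 0.038], 'effort': [-0.0, -39.067, 18.74, 4.22, 0.011, -0.0], 'tcp_pos': [0.14, -0.608, 0.198], 'ee_rot': [[-0.974, -0.225, -0.001], [-0.225, 0.974, 0.002], [0.0, 0.002, -1.0]], 'wrist_force': [-0.06, -0.291, 0.42], 'moment': [-0.014, 0.047, 0.027], 'gripper_width': 1.001} 0.0187
top [[383.0, 0.0, 281.9], [0.0, 383.0, 210.2], [0.0, 0.0, 1.0]] [0.4176, -0.0495, 1.1188] [[0.0162, -0.9934, 0.1136], [-0.9997, -0.0137, 0.0226], [-0.0209, -0.1139, -0.9933]]
side [[535.9, 0.0, 278.4], [0.0, 535.9, 212.9], [0.0, 0.0, 1.0]] [0.3288, 1.177, 1.3523] [[-0.9905, -0.0923, 0.1022], [-0.1374, 0.7125, -0.6881], [-0.0093, -0.6956, -0.7184]]
wrist [[357.1, 0.0, 274.2], [0.0, 357.1, 215.4], [0.0, 0.0, 1.0]] [0.0695, -0.6269, 0.3842] [[-0.2237, 0.9386, 0.2626], [0.9746, 0.2147, 0.063], [0.0027, 0.27, -0.9629]]
```

View pics/top0.png

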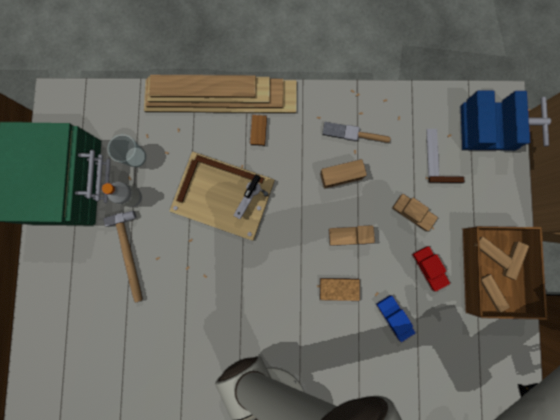

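View pics/side0.png

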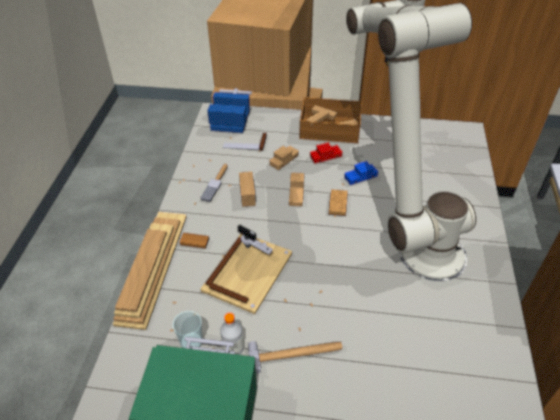

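View pics/wrist0.png

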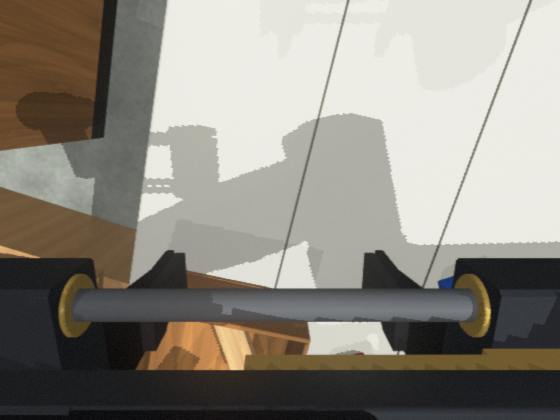

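The top picture shows the jig at about (222,196), with the knob at (253,188). There are three light-wood blanks, at (343,174), (352,236) and (415,212). The last has a raised middle, so it is probably the car. I'll enlarge it.

```bash
cat > h.py <<'E'
from station import sense, optics, r
import cv2,numpy as np
def ray(c,uv,z):
    d=c["rotation"]@np.linalg.solve(c["camera_matrix"],np.array([uv[0],uv[1],1.0]))
    return c["eye"]+d*(z-c["eye"][2])/d[2]
def proj(c,p):
    q=c["camera_matrix"]@(c["rotation"].T@(np.asarray(p)-c["eye"])); return q[:2]/q[2]
def crop(f,x0,y0,w,h,k,name):
    im=cv2.resize(f[y0:y0+h,x0:x0+w,::-1],None,fx=k,fy=k,interpolation=cv2.INTER_CUBIC); cv2.imwrite("pics/"+name,im)
E
python3 - <<'E'
from h import *
f=cv2.imread("pics/top0.png")[:,:,::-1]
crop(f,320,160,130,90,6,"t_bl.png"); crop(f,160,145,125,100,6,"t_jig.png")
f=cv2.imread("pics/side0.png")[:,:,::-1]
crop(f,230,135,110,75,7,"s_bl.png")
E
```

```text
(no output)
```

View pics/t_bl.png

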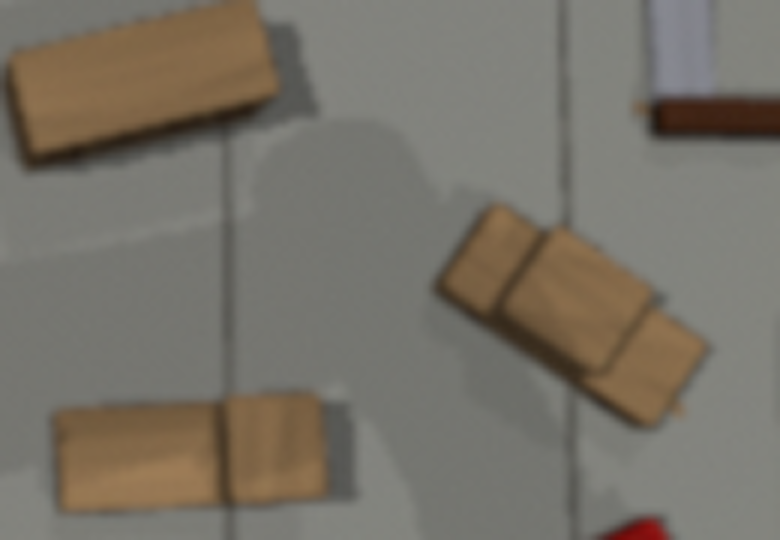

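View pics/t_jig.png

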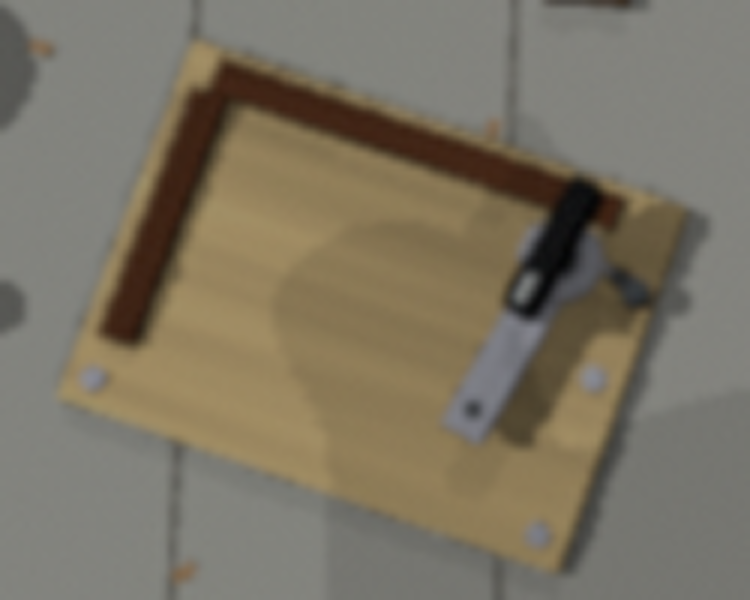

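View pics/s_bl.png

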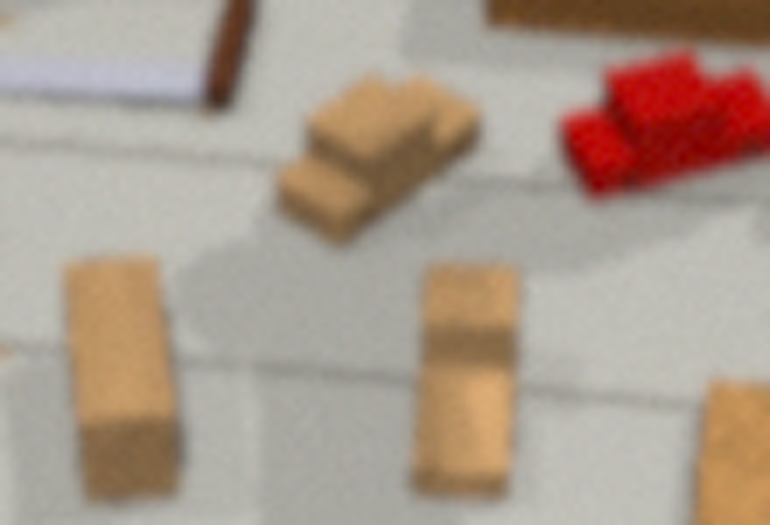

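The wooden blank at (415,212) is the car: it has a raised cabin and two low ends. Next I'll fit its pose with each nose direction, and fit the jig too.

```bash
cat > fit0.py <<'E'
from h import *
from scipy.optimize import least_squares
c=optics.capture("top")
def T(p,P):
    cs,sn=np.cos(p[2]),np.sin(p[2]); R=np.array([[cs,-sn,0],[sn,cs,0],[0,0,1]])
    return (R@np.asarray(P).T).T+[p[0],p[1],0]
def fit(P,px,guess):
    f=lambda p:(np.array([proj(c,q) for q in T(p,P)])-px).ravel()
    s=least_squares(f,guess); return s.x,np.sqrt(np.mean(s.fun**2)),s.fun.reshape(-1,2)
cv=lambda a,o:(np.array(a)+.5)/6-.5+np.array(o)
# car
px=cv([(497,203),(438,285),(710,347),(648,427),(557,226),(660,298),(603,375),(498,305)],(320,160))
for nm,ye,yc in (("nose-left",-1,0),("nose-right",1,0)):
    s=ye
    # left end = s*60*..., nose-left: left end y=-60
    L=-.06 if s<0 else .06; cl=-.02 if s<0 else .035; cr=.035 if s<0 else -.02
    k=-s # upper corner x sign: heading
    for k in (1,-1):
        P=[(k*.025,L,.028),(-k*.025,L,.028),(k*.025,-L,.028),(-k*.025,-L,.028),(k*.025,cl,.052),(k*.025,cr,.052),(-k*.025,cr,.052),(-k*.025,cl,.052)]
        m=px.mean(0); g=ray(c,m,.03)
        best=min((fit(P,px,[g[0],g[1],t]) for t in np.arange(0,6.3,.8)),key=lambda a:a[1])
        print(nm,k,np.round(best[0],4),np.degrees(best[0][2])%360,best[1]); 
        if best[1]<1.5: print(np.round(best[2],1).tolist())
px=cv([(195,40),(688,208),(562,572),(62,400)],(160,145))
P=[(.095,.13,.018),(.095,-.13,.018),(-.095,-.13,.018),(-.095,.13,.018)]
b=fit(P,px,[.45,.1,0]);print("jig",np.round(b[0],4),np.degrees(b[0][2]),b[1],np.round(b[2],2).tolist())
j=b[0]
for n,q in (("place",(.045,.04,.018)),("knob",(.045,-.085,.084)),("cornerin",(.07,.1,.03)),("knobtop",(.045,-.085,.098)),("tip",(-.04,-.085,.05))):
    w=T(j,[q])[0]; print(n,np.round(w,4), np.round((proj(c,w)-[160,145]+.5)*6-.5,0))
E
python3 fit0.py
```

```text
nose-left 1 [ 0.5466 -0.3982  2.5594] 146.64226403174004 12.126766847516626
nose-left -1 [ 0.5465 -0.3982  2.5318] 145.06089370163957 1.8085648793201832
nose-right 1 [ 0.5421 -0.4045  5.6729] 325.0322760288582 0.5546591865309927
[[0.2, -0.5], [0.2, -0.1], [0.1, -0.1], [0.6, 0.9], [0.2, -0.5], [-0.4, -1.1], [-0.9, 0.6], [-0.0, 0.7]]
nose-right -1 [ 0.5424 -0.4046 -0.5834] 326.5716429320868 12.004269966468065
jig [ 0.5857  0.1503 -0.3144] -18.013947482098416 0.43847299379810817 [[-0.11, -0.22], [0.69, -0.5], [0.1, 0.51], [-0.68, 0.16]]
place [0.6409 0.1744 0.018 ] [330. 191.]
knob [0.6022 0.0555 0.084 ] [558. 248.]
cornerin [0.6832 0.2237 0.03  ] [228.  99.]
knobtop [0.6022 0.0555 0.098 ] [555. 242.]
tip [0.5214 0.0818 0.05  ] [505. 430.]
```

The fit clearly says the nose points right in the image (0.55 px rms): car at (0.542, −0.4045), yaw −35°. The jig is at (0.586, 0.150), yaw −18°. I'll move above the car.

Request:
servo_tool --deltas '[{"slide":[-0.9,0.22,0],"spin":0},{"slide":[-0.9,0.22,0],"spin":0},{"slide":[-0.9,0.22,0],"spin":0},{"slide":[-0.9,0.22,0],"spin":0},{"slide":[-0.9,0.22,0],"spin":0},{"slide":[-0.9,0.22,0],"spin":0},{"slide":[-0.9,0.22,0],"spin":0},{"slide":[-0.9,0.22,0],"spin":0},{"slide":[-0.9,0.22,0],"spin":0},{"slide":[-0.9,0.22,0],"spin":0}]' --gripper 0

```text
time_s: 1.2
tcp_pos: [0.3517, -0.5006, 0.1954]
ee_rot: [[-0.976, -0.218, -0.003], [-0.218, 0.976, 0.007], [0.002, 0.007, -1.0]]
wrist_force: [0.1, 0.6, 0.4]
gripper_width: 0.998
```

Request:
servo_tool --deltas '[{"slide":[-0.9,0.23,0],"spin":0},{"slide":[-0.9,0.23,0],"spin":0},{"slide":[-0.9,0.23,0],"spin":0},{"slide":[-0.9,0.23,0],"spin":0},{"slide":[-0.9,0.23,0],"spin":0},{"slide":[-0.9,0.23,0],"spin":0},{"slide":[-0.9,0.23,0],"spin":0},{"slide":[-0.9,0.23,0],"spin":0},{"slide":[-0.9,0.23,0],"spin":0},{"slide":[-0.3,0.1,0],"spin":0}]'

```text
time_s: 2.2
tcp_pos: [0.5539, -0.3944, 0.1921]
ee_rot: [[-0.976, -0.22, -0.007], [-0.22, 0.976, 0.01], [0.005, 0.012, -1.0]]
wrist_force: [0.2, -0.0, -0.2]
gripper_width: 1.003
```

Request:
servo_tool --deltas '[{"slide":[0,0,0],"spin":-0.9},{"slide":[0,0,0],"spin":-0.9},{"slide":[0,0,0],"spin":-0.9},{"slide":[0,0,0],"spin":-0.9},{"slide":[0,0,0],"spin":-0.9},{"slide":[0,0,0],"spin":-0.7},{"slide":[0,0,0],"spin":0}]'

```text
time_s: 2.9
tcp_pos: [0.5556, -0.3928, 0.1906]
ee_rot: [[-0.559, -0.829, -0.011], [-0.829, 0.559, 0.012], [-0.004, 0.016, -1.0]]
wrist_force: [-0.1, -0.0, -0.3]
gripper_width: 1.001
```

```bash
python3 - <<'E'
from h import *
s=sense(); R=s["ee_rot"]; print(np.round(s["tcp_pos"],4),np.degrees(np.arctan2(R[1][0],R[0][0])),np.round(s["joints"],1))
for n in ["wrist","top"]:
    c=optics.capture(n); cv2.imwrite(f"pics/{n}1.png",c["frame"][:,:,::-1])
E
```

```text
[ 0.5556 -0.3928  0.1906] -123.98375790600552 [-21.9  28.3   9.4  -0.4 -72.  -12. ]
```

View pics/wrist1.png

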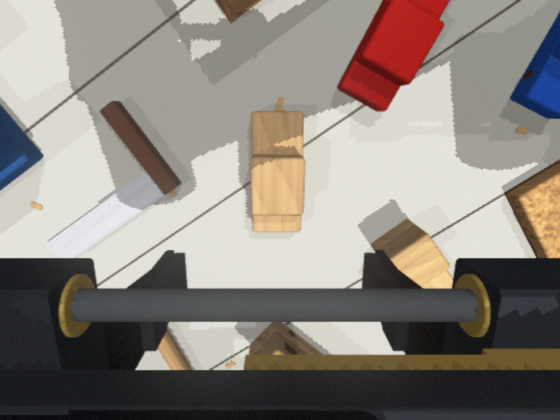

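In the wrist picture the car is well aligned: nose end at the top (y≈112), cabin 157–215, tail end about 231. I'll enlarge and refine its pose.

```bash
python3 - <<'E'
from h import *
f=cv2.imread("pics/wrist1.png")[:,:,::-1]
crop(f,230,95,95,145,4,"w_car.png")
E
```

```text
(no output)
```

View pics/w_car.png

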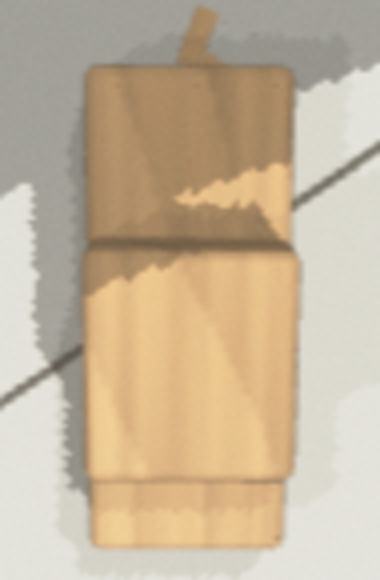

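```bash
cat > fit1.py <<'E'
from h import *
from scipy.optimize import least_squares
def T(p,P):
    cs,sn=np.cos(p[2]),np.sin(p[2]); R=np.array([[cs,-sn,0],[sn,cs,0],[0,0,1]])
    return (R@np.asarray(P).T).T+[p[0],p[1],0]
def fit(c,P,px,guess):
    f=lambda p:(np.array([proj(c,q) for q in T(p,P)])-px).ravel()
    s=least_squares(f,guess); return s.x,np.sqrt(np.mean(s.fun**2)),s.fun.reshape(-1,2)
cv=lambda a,o,k:(np.array(a)+.5)/k-.5+np.array(o)
def tell(wx,wy,phi=None,z=None):
    s=sense(); R=np.array(s["ee_rot"]); d=np.array([wx,wy,s["tcp_pos"][2] if z is None else z])-s["tcp_pos"]
    print("slide units",np.round(R.T@d/.025,2),"phi",np.degrees(np.arctan2(R[1][0],R[0][0])))
E
python3 - <<'E'
from fit1 import *
c=optics.capture("wrist")
px=cv([(86,66),(293,68),(83,250),(299,252),(86,480),(293,482),(93,547),(282,546)],(230,95),4)
P=[(.025,-.06,.028),(-.025,-.06,.028),(.025,-.02,.052),(-.025,-.02,.052),(.025,.035,.052),(-.025,.035,.052),(.025,.06,.028),(-.025,.06,.028)]
b=fit(c,P,px,[.5421,-.4045,-.61]); print(b[0],np.degrees(b[0][2]),b[1],np.round(b[2],2).tolist())
g=T(b[0],[(0,.008,0)])[0]; print(g); tell(g[0],g[1],z=.022)
E
```

```text
[ 0.5426149  -0.40568584 -0.60017559] -34.38752820067944 0.7572051649447716 [[-0.75, -0.53], [0.91, -0.8], [-0.67, -0.48], [0.75, -0.85], [-0.57, 0.75], [0.63, 0.24], [-0.85, 1.02], [0.54, 1.22]]
[ 0.5471332  -0.39908395  0.        ]
slide units [0.42 0.04 6.75] phi -124.08627390809555
```

Request:
servo_tool --deltas '[{"slide":[0.4,0.05,0.4],"spin":0},{"slide":[0.02,0,0.9],"spin":0},{"slide":[0,0,0.9],"spin":0},{"slide":[0,0,0.9],"spin":0},{"slide":[0,0,0.9],"spin":0},{"slide":[0,0,0.6],"spin":0},{"slide":[0,0,0],"spin":0}]'

```text
time_s: 3.75
tcp_pos: [0.5429, -0.4023, 0.0684]
ee_rot: [[-0.569, -0.822, -0.012], [-0.822, 0.569, 0.013], [-0.004, 0.017, -1.0]]
wrist_force: [-0.5, -0.3, -0.1]
gripper_width: 0.998
```

```bash
python3 - <<'E'
from fit1 import *
print(sense()["tcp_pos"]); tell(.5471,-.3991,z=.022)
E
```

```text
[ 0.54287059 -0.40232259  0.06840829]
slide units [-0.2  -0.1   1.86] phi -124.68565553017234
```

Request:
servo_tool --deltas '[{"slide":[-0.2,-0.1,0],"spin":0},{"slide":[0,0,0.7],"spin":0},{"slide":[0,0,0.7],"spin":0},{"slide":[0,0,0.35],"spin":0},{"slide":[0,0,0],"spin":0}]'

```text
time_s: 4.25
tcp_pos: [0.5503, -0.4014, 0.0276]
ee_rot: [[-0.57, -0.821, -0.006], [-0.821, 0.57, 0.008], [-0.004, 0.009, -1.0]]
wrist_force: [-0.4, 0.4, 0.6]
gripper_width: 0.995
```

```bash
python3 - <<'E'
from fit1 import *
print(sense()["tcp_pos"]); tell(.5471,-.3991,z=.022)
c=optics.capture("wrist"); cv2.imwrite("pics/w2.png",c["frame"][:,:,::-1])
E
```

```text
[ 0.5502721  -0.40136404  0.02763428]
slide units [-0.    0.15  0.23] phi -124.78521332275915
```

View pics/w2.png

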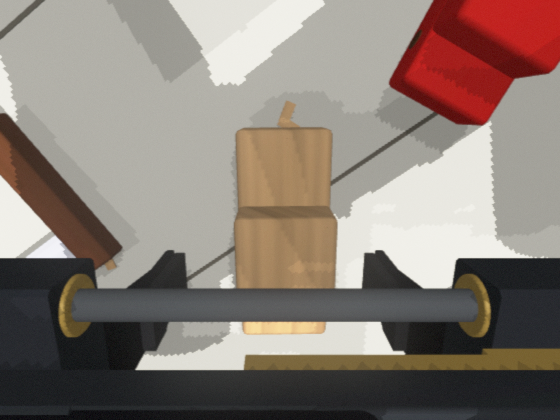

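The car's cabin is between the fingers, centred at about column 285 of the 185–365 gap, and nothing else is in the way. I'll lower the last bit and close.

Request:
servo_tool --deltas '[{"slide":[0,0.1,0.2],"spin":0},{"slide":[0,0,0.04],"spin":0}]'

```text
time_s: 4.5
tcp_pos: [0.5499, -0.4008, 0.0244]
ee_rot: [[-0.57, -0.822, -0.001], [-0.822, 0.57, 0.006], [-0.004, 0.004, -1.0]]
wrist_force: [-0.5, -0.3, -0.4]
gripper_width: 1.0
```

Request:
servo_tool --deltas '[{"slide":[0,0,0],"spin":0},{"slide":[0,0,0],"spin":0},{"slide":[0,0,0],"spin":0},{"slide":[0,0,0],"spin":0},{"slide":[0,0,0],"spin":0},{"slide":[0,0,0],"spin":0},{"slide":[0,0,0],"spin":0}]' --gripper 255

```text
time_s: 5.2
tcp_pos: [0.5505, -0.4011, 0.0262]
ee_rot: [[-0.57, -0.822, 0.001], [-0.822, 0.57, 0.005], [-0.004, 0.002, -1.0]]
wrist_force: [-0.4, -0.3, 0.3]
gripper_width: 0.563
```

Request:
servo_tool --deltas '[{"slide":[0,0,-0.4],"spin":0},{"slide":[0,0,-0.8],"spin":0},{"slide":[0,0,-0.8],"spin":0},{"slide":[0,0,-0.8],"spin":0},{"slide":[0,0,-0.8],"spin":0},{"slide":[0,0,-0.8],"spin":0},{"slide":[0,0,-0.8],"spin":0},{"slide":[0,0,-0.4],"spin":0}]'

```text
time_s: 6.0
tcp_pos: [0.5491, -0.4013, 0.1722]
ee_rot: [[-0.571, -0.821, -0.003], [-0.821, 0.57, 0.006], [-0.004, 0.006, -1.0]]
wrist_force: [1.6, 0.1, -1.3]
gripper_width: 0.559
```

```bash
python3 - <<'E'
from fit1 import *
s=sense();print(s["tcp_pos"],s["gripper_width"]*87); tell(.5,0)
c=optics.capture("wrist"); cv2.imwrite("pics/w3.png",c["frame"][:,:,::-1])
E
```

```text
[ 0.54910791 -0.4012966   0.17218664] 48.65818698405789
slide units [-12.06  10.77   0.11] phi -124.78573750465306
```

View pics/w3.png

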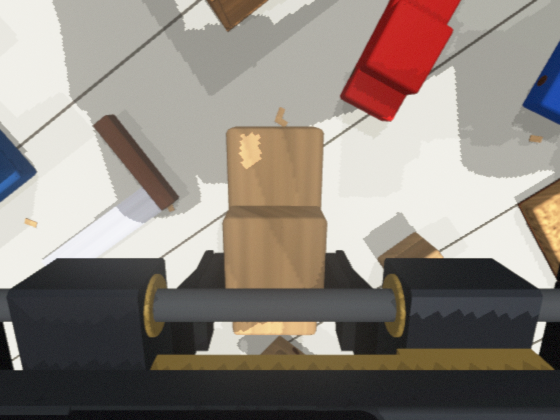

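The car is held (opening about 49 mm), hanging nose up in the picture, with its underside at TCP z − 0.026. Next I'll carry it to the jig.

Request:
servo_tool --deltas '[{"slide":[-0.5,0.25,0],"spin":0},{"slide":[-0.9,0.45,0],"spin":0},{"slide":[-0.9,0.45,0],"spin":0},{"slide":[-0.9,0.45,0],"spin":0},{"slide":[-0.9,0.45,0],"spin":0},{"slide":[-0.9,0.45,0],"spin":0},{"slide":[-0.9,0.45,0],"spin":0},{"slide":[-0.9,0.45,0],"spin":0},{"slide":[-0.9,0.45,0],"spin":0},{"slide":[-0.9,0.45,0],"spin":0}]'

```text
time_s: 7.05
tcp_pos: [0.5778, -0.1483, 0.1633]
ee_rot: [[-0.574, -0.818, -0.02], [-0.819, 0.574, 0.014], [0.0, 0.024, -1.0]]
wrist_force: [-1.1, -0.9, -0.4]
gripper_width: 0.56
```

Request:
servo_tool --deltas '[{"slide":[-0.9,0.45,0],"spin":0},{"slide":[-0.9,0.45,0],"spin":0},{"slide":[-0.9,0.45,0],"spin":0},{"slide":[-0.9,0.45,0],"spin":0},{"slide":[-0.9,0.45,0],"spin":0},{"slide":[-0.9,0.45,0],"spin":0},{"slide":[-0.9,0.45,0],"spin":0},{"slide":[-0.9,0.45,0],"spin":0},{"slide":[-0.9,0.45,0],"spin":0},{"slide":[-0.5,0.25,0],"spin":0}]'

```text
time_s: 8.05
tcp_pos: [0.6015, 0.1081, 0.1527]
ee_rot: [[-0.57, -0.82, -0.045], [-0.821, 0.57, 0.013], [0.015, 0.044, -0.999]]
wrist_force: [0.2, -1.0, -0.8]
gripper_width: 0.561
```

```bash
python3 - <<'E'
from fit1 import *
s=sense();print(s["tcp_pos"],s["gripper_width"]*87); tell(.6359,.1784)
E
```

```text
[0.60153981 0.10807046 0.15271762] 48.782945241203905
slide units [-3.09  0.48 -0.02] phi -124.77671615096547
```

Request:
servo_tool --deltas '[{"slide":[-0.8,0.1,-0.1],"spin":0},{"slide":[-0.8,0.1,-0.1],"spin":0},{"slide":[-0.8,0.1,-0.1],"spin":0},{"slide":[-0.6,0.1,-0.1],"spin":0},{"slide":[0,0,0],"spin":-0.7},{"slide":[0,0,0],"spin":-0.7},{"slide":[0,0,0],"spin":-0.7},{"slide":[0,0,0],"spin":0},{"slide":[0,0,0],"spin":0}]'

```text
time_s: 8.95
tcp_pos: [0.6298, 0.1811, 0.1528]
ee_rot: [[-0.298, -0.953, -0.062], [-0.955, 0.298, 0.007], [0.012, 0.061, -0.998]]
wrist_force: [0.3, -0.2, -1.1]
gripper_width: 0.561
```

```bash
python3 - <<'E'
from fit1 import *
s=sense();print(s["tcp_pos"],np.round(s["ee_rot"],3)); tell(.6359,.1784)
for n in ["wrist","top","side"]:
    c=optics.capture(n); cv2.imwrite(f"pics/{n}4.png",c["frame"][:,:,::-1])
    if n=="top": crop(c["frame"],140,135,150,110,5,"t4.png")
E
```

```text
[0.62976225 0.18113157 0.15283806] [[-0.298 -0.953 -0.062]
 [-0.955  0.298  0.007]
 [ 0.012  0.061 -0.998]]
slide units [ 0.03 -0.27 -0.02] phi -107.311120968342
```

View pics/wrist4.png

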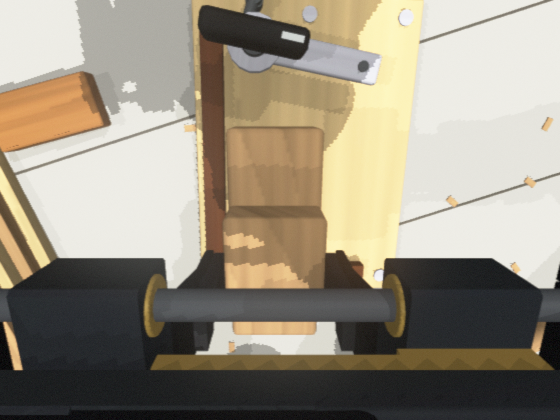

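View pics/t4.png

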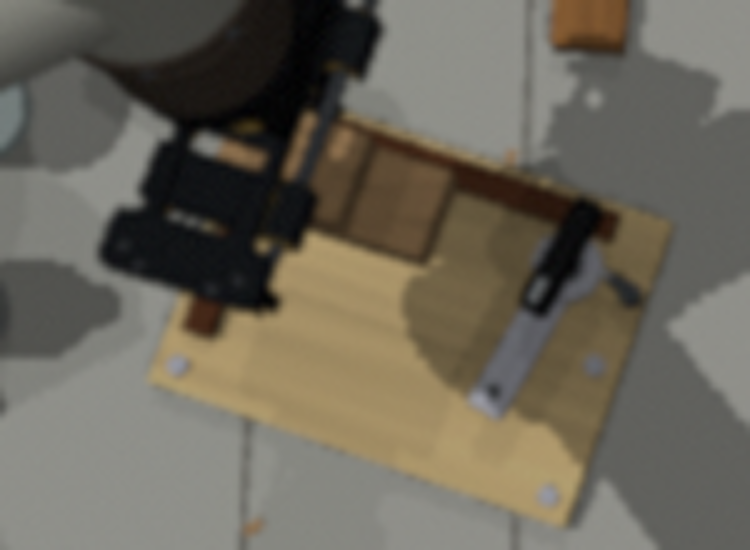

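View pics/side4.png

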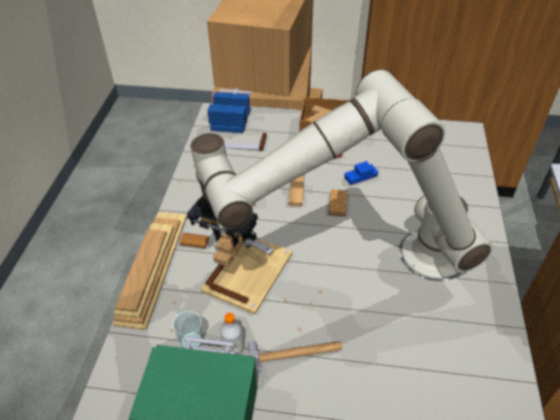

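The wrist and top pictures show the car over the plate with its nose towards the knob, and the keeper is still open. The tool tilt has drifted to about 3.5°. I'll go down partway, still backed off from the fences.

Request:
servo_tool --deltas '[{"slide":[0,-0.25,0.3],"spin":0.05},{"slide":[0,0,0.7],"spin":0},{"slide":[0,0,0.8],"spin":0},{"slide":[0,0,0.8],"spin":0},{"slide":[0,0,0.5],"spin":0},{"slide":[0,0,0],"spin":0}]'

```text
time_s: 9.7
tcp_pos: [0.6336, 0.1788, 0.0717]
ee_rot: [[-0.31, -0.949, -0.059], [-0.951, 0.31, 0.008], [0.01, 0.058, -0.998]]
wrist_force: [-0.6, -0.2, -0.6]
gripper_width: 0.564
```

```bash
python3 - <<'E'
from fit1 import *
s=sense();print(s["tcp_pos"],np.round(s["ee_rot"],3)); tell(.6359,.1784,z=.048)
for n in ["wrist","top"]:
    c=optics.capture(n); cv2.imwrite(f"pics/{n}5.png",c["frame"][:,:,::-1])
    if n=="top": crop(c["frame"],140,135,150,110,5,"t5.png")
E
```

```text
[0.63355353 0.1788026  0.07168027] [[-0.31  -0.949 -0.059]
 [-0.951  0.31   0.008]
 [ 0.01   0.058 -0.998]]
slide units [-0.02 -0.15  0.94] phi -108.0430312282366
```

View pics/wrist5.png

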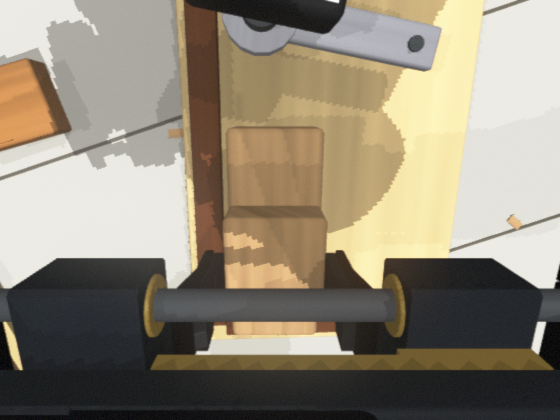

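View pics/t5.png

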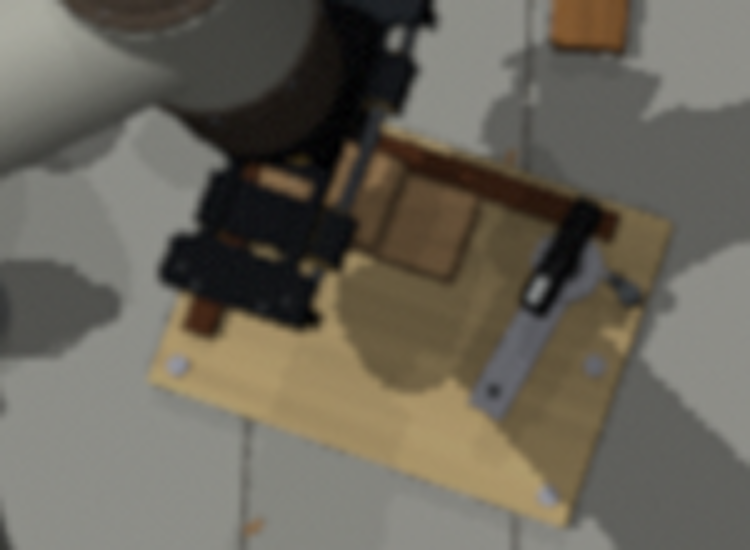

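Request:
servo_tool --deltas '[{"slide":[0,-0.05,0.5],"spin":0},{"slide":[0,0,0.4],"spin":0},{"slide":[0,0,0.1],"spin":0},{"slide":[0,0,0],"spin":0}]'

```text
time_s: 10.2
tcp_pos: [0.6369, 0.1799, 0.0497]
ee_rot: [[-0.309, -0.95, -0.05], [-0.951, 0.309, 0.012], [0.004, 0.051, -0.999]]
wrist_force: [0.4, -0.3, -1.2]
gripper_width: 0.563
```

Request:
servo_tool --deltas '[{"slide":[0,0.05,0.15],"spin":0},{"slide":[0,0,0.1],"spin":0}]'

```text
time_s: 10.4
tcp_pos: [0.6357, 0.1805, 0.0451]
ee_rot: [[-0.308, -0.95, -0.049], [-0.951, 0.308, 0.011], [0.004, 0.05, -0.999]]
wrist_force: [-5.5, 0.0, 10.6]
gripper_width: 0.564
```

The car touches the plate (10 N at z=0.045). I'll slide it toward the far fence.

Request:
servo_tool --deltas '[{"slide":[0,-0.15,-0.04],"spin":0},{"slide":[0,-0.15,0],"spin":0}]'

```text
time_s: 10.6
tcp_pos: [0.642, 0.1788, 0.0466]
ee_rot: [[-0.309, -0.95, -0.05], [-0.951, 0.308, 0.012], [0.004, 0.051, -0.999]]
wrist_force: [-6.6, 5.0, 3.3]
gripper_width: 0.556
```

Far-fence contact is felt (about 8 N along −jig x). Next, the left fence.

Request:
servo_tool --deltas '[{"slide":[-0.12,0,0],"spin":0},{"slide":[-0.12,0,0],"spin":0}]'

```text
time_s: 10.8
tcp_pos: [0.6433, 0.184, 0.0459]
ee_rot: [[-0.31, -0.949, -0.052], [-0.951, 0.31, 0.011], [0.005, 0.053, -0.999]]
wrist_force: [-1.6, -0.4, -0.4]
gripper_width: 0.56
```

Request:
servo_tool --deltas '[{"slide":[-0.1,-0.05,0.02],"spin":0},{"slide":[-0.1,0,0],"spin":0}]'

```text
time_s: 11.0
tcp_pos: [0.6436, 0.1848, 0.0461]
ee_rot: [[-0.309, -0.949, -0.06], [-0.951, 0.31, 0.004], [0.015, 0.058, -0.998]]
wrist_force: [-2.3, -6.1, 3.0]
gripper_width: 0.562
```

Left-fence contact (about 6.5 N). One more light press in x and downward, then look.

Request:
servo_tool --deltas '[{"slide":[0,-0.12,0.06],"spin":0},{"slide":[-0.03,-0.05,0.04],"spin":0}]'

```text
time_s: 11.2
tcp_pos: [0.6437, 0.1837, 0.0456]
ee_rot: [[-0.309, -0.948, -0.069], [-0.951, 0.31, 0.001], [0.02, 0.066, -0.998]]
wrist_force: [-5.7, -1.0, 6.5]
gripper_width: 0.564
```

```bash
python3 - <<'E'
from fit1 import *
c=optics.capture("wrist"); cv2.imwrite("pics/w6.png",c["frame"][:,:,::-1])
E
```

```text
(no output)
```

View pics/w6.png

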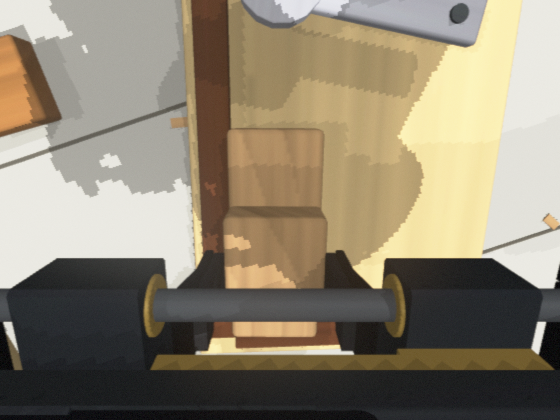

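The wrist view shows the car's left side against the far fence and its tail at the left fence, at about row 337. Releasing.

Request:
servo_tool --deltas '[{"slide":[0,0,0],"spin":0},{"slide":[0,0,0],"spin":0},{"slide":[0,0,0],"spin":0},{"slide":[0,0,0],"spin":0},{"slide":[0,0,0],"spin":0},{"slide":[0,0,0],"spin":0}]' --gripper 0

```text
time_s: 11.85
tcp_pos: [0.6471, 0.185, 0.0462]
ee_rot: [[-0.308, -0.949, -0.062], [-0.951, 0.308, 0.002], [0.017, 0.06, -0.998]]
wrist_force: [0.2, 0.1, -0.7]
gripper_width: 0.974
```

Request:
servo_tool --deltas '[{"slide":[0,0,-0.3],"spin":0},{"slide":[0,0,-0.6],"spin":0},{"slide":[0,0,-0.8],"spin":0},{"slide":[0,0,-0.8],"spin":0},{"slide":[0,0,-0.8],"spin":0},{"slide":[0,0,-0.8],"spin":0},{"slide":[0,0,-0.8],"spin":0}]'

```text
time_s: 12.55
tcp_pos: [0.6538, 0.1837, 0.1718]
ee_rot: [[-0.308, -0.949, -0.067], [-0.951, 0.309, -0.001], [0.021, 0.064, -0.998]]
wrist_force: [0.3, 0.3, 0.7]
gripper_width: 0.999
```

```bash
python3 - <<'E'
from fit1 import *
s=sense();print(s["tcp_pos"],np.round(s["ee_rot"],3))
for n in ["wrist","top"]:
    c=optics.capture(n); cv2.imwrite(f"pics/{n}7.png",c["frame"][:,:,::-1])
    if n=="top": crop(c["frame"],140,135,150,110,5,"t7.png")
E
```

```text
[0.65377225 0.18365255 0.17180914] [[-0.308 -0.949 -0.067]
 [-0.951  0.309 -0.001]
 [ 0.021  0.064 -0.998]]
```

View pics/wrist7.png

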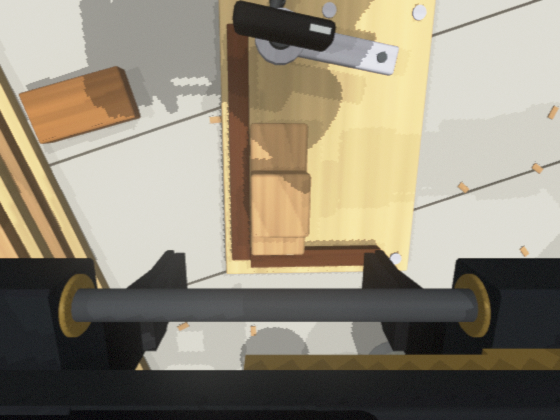

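View pics/t7.png

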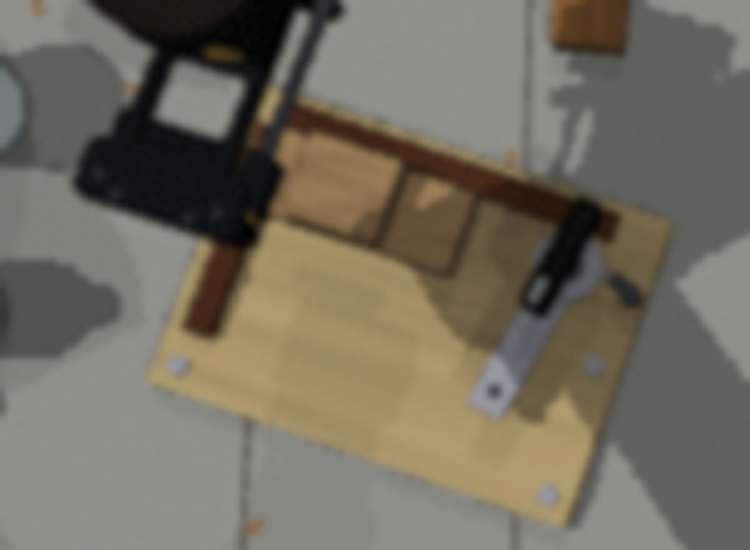

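The car sits in the corner: its side is along the far fence at column ~250 and its tail is at the left fence at row ~250. I'll measure the gaps, plus the knob pose, in an enlarged crop.

```bash
python3 - <<'E'
from h import *
f=cv2.imread("pics/wrist7.png")[:,:,::-1]
crop(f,215,115,110,160,4,"w7c.png"); crop(f,215,0,215,110,3.6,"w7k.png")
E
```

```text
(no output)
```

View pics/w7c.png

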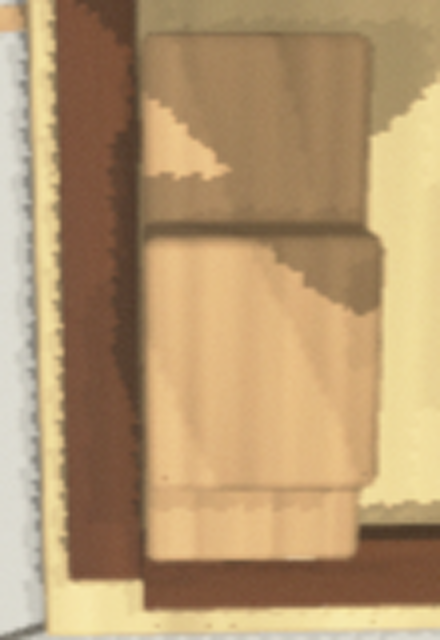

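View pics/w7k.png

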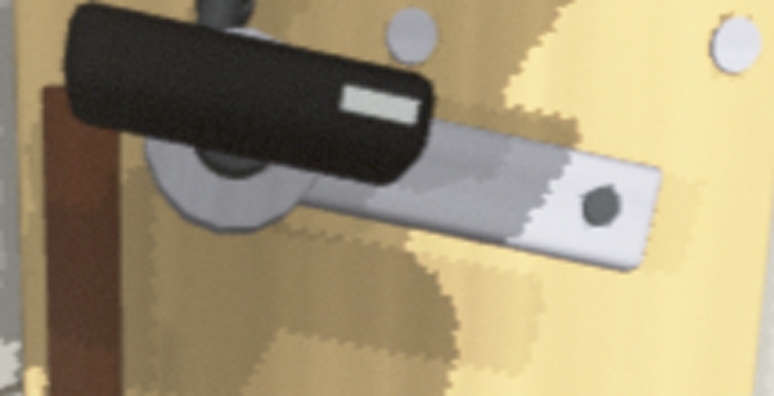

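```bash
cat > m7.py <<'E'
from fit1 import *
c=optics.capture("wrist"); print("eye",c["eye"])
px=cv([(145,33),(371,36),(146,236),(382,236),(146,487),(376,487),(148,560),(357,560)],(215,115),4)
P=np.array([(.025,-.06,.028),(-.025,-.06,.028),(.025,-.02,.052),(-.025,-.02,.052),(.025,.035,.052),(-.025,.035,.052),(.025,.06,.028),(-.025,.06,.028)])+[0,0,.018]
b=fit(c,P,px,[.641,.174,-.314]); print("car",np.round(b[0],4),np.degrees(b[0][2]),b[1],np.round(b[2],2).tolist())
j=np.array([.5857,.1503,-.3144])
def inj(w): 
    d=np.array(w[:2])-j[:2]; cs,sn=np.cos(j[2]),np.sin(j[2]); return [cs*d[0]+sn*d[1],-sn*d[0]+cs*d[1]]
print("car in jig(top fit)",inj(b[0]))
for a,z in (((140,300),.03),((136,60),.03),((400,540),.03),((400,526),.018),((45,632),.018),((143,608),.03)):
    print(a,z,np.round(inj(ray(c,cv(a,(215,115),4),z)),4))
# knob: bar top corners z=.098
kv=lambda a:cv(a,(215,0),3.6)
for a,z in (((68,100),.098),((85,5),.098),((432,85),.098),((390,185),.098),((602,205),.058),((645,220),.058)):
    w=ray(c,kv(a),z);print(a,np.round(w,4),np.round(inj(w),4))
E
python3 m7.py
```

```text
eye [0.64507294 0.11233493 0.36172771]
car [ 0.6431  0.1773 -0.3237] -18.549363638616306 0.5598079380593233 [[-0.7, -0.15], [0.94, -0.37], [-0.79, -0.26], [0.91, -0.19], [-0.29, 1.03], [0.17, 0.49], [-0.43, 0.11], [0.22, -0.52]]
car in jig(top fit) [np.float64(0.04626253845051945), np.float64(0.0433995740441228)]
(140, 300) 0.03 [0.0724 0.0441]
(136, 60) 0.03 [ 0.0723 -0.0108]
(400, 540) 0.03 [0.009  0.1053]
(400, 526) 0.018 [0.007  0.1059]
(45, 632) 0.018 [0.0985 0.133 ]
(143, 608) 0.03 [0.073  0.1219]
(68, 100) [0.6378 0.0507 0.098 ] [ 0.0803 -0.0786]
(85, 5) [0.6295 0.0368 0.098 ] [ 0.0768 -0.0944]
(432, 85) [0.5719 0.0685 0.098 ] [ 0.0122 -0.082 ]
(390, 185) [0.5843 0.0828 0.098 ] [ 0.0195 -0.0646]
(602, 205) [0.5308 0.0965 0.058 ] [-0.0356 -0.0681]
(645, 220) [0.5222 0.1025 0.058 ] [-0.0456 -0.0651]
```

The top fit and wrist fit differ by a few mm of calibration. Relative to the fences in the same image, the car is at about (43.9, 38.0) mm, inside the windows, and contact was felt on both fences. The bar stands at about −28 to −30° at rest. Now the knob: I'll move above it and spin to φ≈−28°.

Request:
servo_tool --deltas '[{"slide":[0.7,0.04,-0.05],"spin":0},{"slide":[0.8,0.06,-0.05],"spin":0},{"slide":[0.8,0.06,-0.05],"spin":0},{"slide":[0.8,0.06,-0.05],"spin":0},{"slide":[0.8,0.06,-0.05],"spin":0},{"slide":[0.8,0.06,-0.05],"spin":0},{"slide":[0.7,0.03,-0.05],"spin":0},{"slide":[0,0,0],"spin":0}]' --gripper 110

```text
time_s: 13.5
tcp_pos: [0.5959, 0.0481, 0.1784]
ee_rot: [[-0.309, -0.948, -0.078], [-0.951, 0.31, -0.003], [0.027, 0.073, -0.997]]
wrist_force: [0.0, -0.1, 0.7]
gripper_width: 0.572
```

Request:
servo_tool --deltas '[{"slide":[0,0,0],"spin":-1},{"slide":[0,0,0],"spin":-1},{"slide":[0,0,0],"spin":-1},{"slide":[0,0,0],"spin":-1},{"slide":[0,0,0],"spin":-1},{"slide":[0,0,0],"spin":-1},{"slide":[0,0,0],"spin":-1},{"slide":[0,0,0],"spin":-1},{"slide":[0,0,0],"spin":-1},{"slide":[0,0,0],"spin":0}]'

```text
time_s: 14.5
tcp_pos: [0.5965, 0.0467, 0.1777]
ee_rot: [[0.835, -0.544, -0.076], [-0.546, -0.838, -0.002], [-0.063, 0.043, -0.997]]
wrist_force: [0.1, -0.5, -0.0]
gripper_width: 0.567
```

```bash
python3 - <<'E'
from fit1 import *
s=sense();print(s["tcp_pos"],np.round(s["joints"],1)); tell(.603,.057,z=.067)
for n in ["wrist"]:
    c=optics.capture(n); cv2.imwrite(f"pics/{n}8.png",c["frame"][:,:,::-1])
E
```

```text
[0.59654896 0.04667091 0.17766451] [ 19.2  22.8  -1.2  -1.4 -70.2  38.3]
slide units [ 0.27 -0.68  4.39] phi -33.160974464639814
```

View pics/wrist8.png

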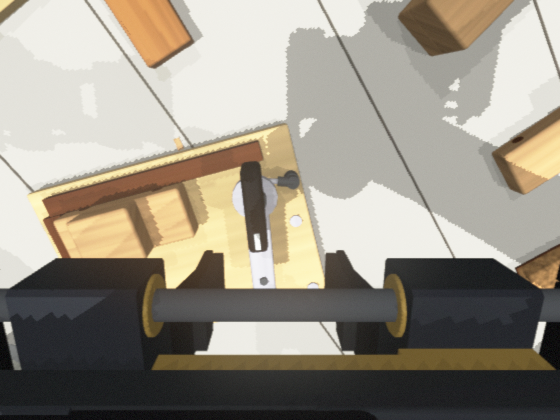

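```bash
python3 - <<'E'
from h import *
f=cv2.imread("pics/wrist8.png")[:,:,::-1]
crop(f,220,140,100,150,4,"w8k.png")
E
```

```text
(no output)
```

View pics/w8k.png

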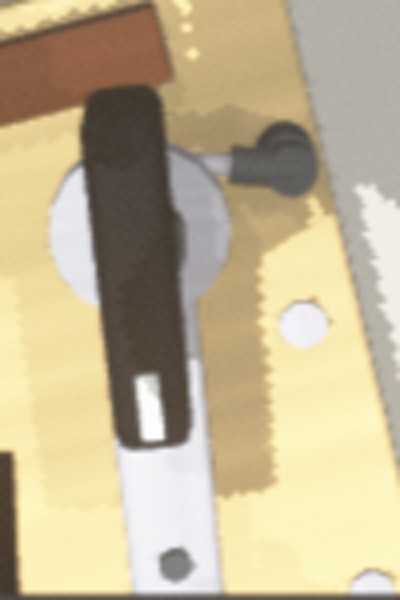

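```bash
python3 - <<'E'
from fit1 import *
c=optics.capture("wrist"); print(np.round(c["eye"],3))
kv=lambda a:cv(a,(220,140),4)
a=ray(c,kv((122,87)),.098); b=ray(c,kv((154,446)),.098)
print(a,b,(a+b)/2,np.linalg.norm(a-b),np.degrees(np.arctan2(*(a-b)[1::-1])))
# hub disc centre, hole in arm
print(ray(c,kv((176,565)),.058))
tell(*((a+b)/2)[:2],z=.067)
E
```

```text
[0.673 0.005 0.358]
[0.63571323 0.03731728 0.098     ] [0.57271359 0.07282989 0.098     ] [0.60421341 0.05507359 0.098     ] 0.07231942053993863 -29.40975763127008
[0.52869099 0.09630123 0.058     ]
slide units [ 0.35 -0.64  4.39] phi -33.33555619705992
```

The wrist view gives the knob axis at (0.604, 0.055) and the bar yaw at about −29°, agreeing with the top fit. I'll align and descend.

Request:
servo_tool --deltas '[{"slide":[0.35,-0.64,0],"spin":-0.5},{"slide":[0,0,0.5],"spin":0},{"slide":[0,0,0.8],"spin":0},{"slide":[0,0,0.8],"spin":0},{"slide":[0,0,0.4],"spin":0},{"slide":[0,0,0],"spin":0}]'

```text
time_s: 15.2
tcp_pos: [0.6064, 0.0547, 0.1105]
ee_rot: [[0.863, -0.498, -0.078], [-0.5, -0.866, -0.001], [-0.067, 0.04, -0.997]]
wrist_force: [-0.3, -0.1, 0.8]
gripper_width: 0.569
```

```bash
python3 - <<'E'
from fit1 import *
s=sense();print(s["tcp_pos"],np.round(s["joints"],1)); tell(.604,.0555,z=.067)
for n in ["wrist"]:
    c=optics.capture(n); cv2.imwrite(f"pics/{n}9.png",c["frame"][:,:,::-1])
E
```

```text
[0.60642764 0.05474176 0.11053755] [ 19.6  27.   -4.5  -1.6 -62.7  41.2]
slide units [ 0.02 -0.05  1.74] phi -30.077757399766703
```

View pics/wrist9.png

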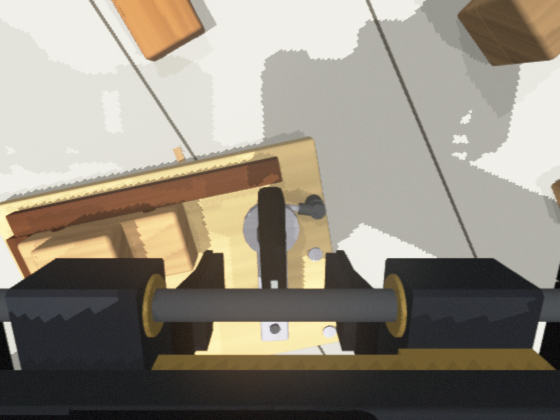

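The bar lies upright at column ~272, centred between the fingers (210–340). I'll go down and grip it.

Request:
servo_tool --deltas '[{"slide":[0,-0.05,0.6],"spin":0},{"slide":[0,0,0.6],"spin":0},{"slide":[0,0,0.45],"spin":0},{"slide":[0,0,0],"spin":0}]'

```text
time_s: 15.65
tcp_pos: [0.6073, 0.0562, 0.073]
ee_rot: [[0.863, -0.5, -0.068], [-0.502, -0.865, 0.0], [-0.059, 0.034, -0.998]]
wrist_force: [-0.1, -0.3, 0.0]
gripper_width: 0.568
```

Request:
servo_tool --deltas '[{"slide":[0,0,0],"spin":0},{"slide":[0,0,0],"spin":0},{"slide":[0,0,0],"spin":0},{"slide":[0,0,0],"spin":0},{"slide":[0,0,0],"spin":0},{"slide":[0,0,0],"spin":0}]' --gripper 255

```text
time_s: 16.25
tcp_pos: [0.6099, 0.0566, 0.0768]
ee_rot: [[0.864, -0.501, -0.062], [-0.501, -0.865, 0.001], [-0.054, 0.03, -0.998]]
wrist_force: [0.5, 0.0, -0.7]
gripper_width: 0.107
```

The opening is only about 9 mm, where I expected 16. I'll look before doing anything.

```bash
python3 - <<'E'
from fit1 import *
s=sense();print(s["tcp_pos"],s["gripper_width"]*87)
for n in ["wrist","top","side"]:
    c=optics.capture(n); cv2.imwrite(f"pics/{n}10.png",c["frame"][:,:,::-1])
    if n=="side": crop(c["frame"],190,200,110,110,6,"s10.png")
E
```

```text
[0.60985171 0.05658328 0.07678333] 9.34886699179182
```

View pics/wrist10.png

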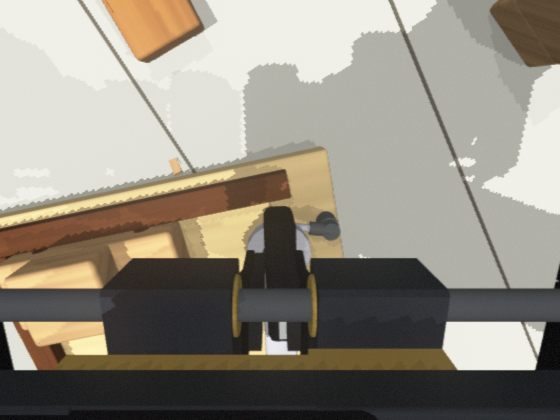

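View pics/s10.png

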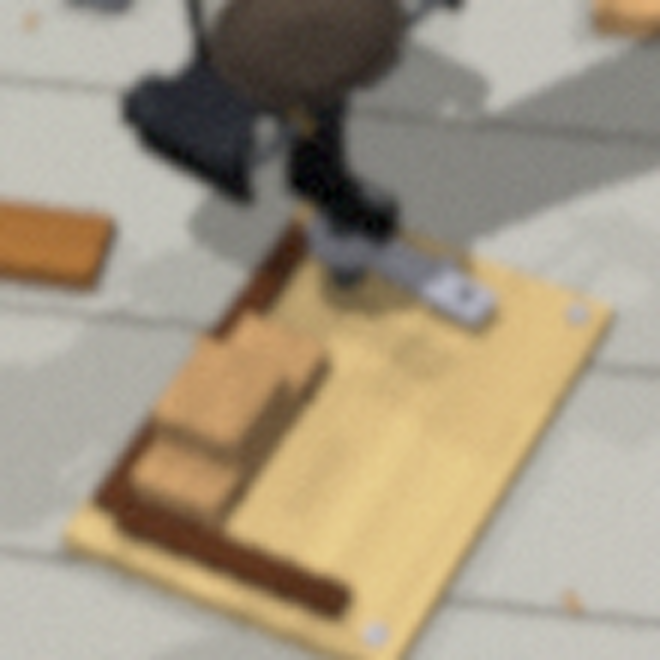

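The bar is between the fingers, but the tool has crept up (z=0.077), so only the lower parts of the pads hold it. I'll open, lower and regrip.

Request:
servo_tool --deltas '[{"slide":[0,0,0],"spin":0},{"slide":[0,0,0],"spin":0},{"slide":[-0.1,0,0.2],"spin":0},{"slide":[-0.1,0,0.3],"spin":0},{"slide":[0,0,0.1],"spin":0}]' --gripper 130

```text
time_s: 16.9
tcp_pos: [0.6156, 0.0638, 0.0753]
ee_rot: [[0.868, -0.496, -0.034], [-0.496, -0.868, 0.006], [-0.033, 0.012, -0.999]]
wrist_force: [-0.6, -0.5, 0.0]
gripper_width: 0.395
```

```bash
python3 - <<'E'
from fit1 import *
tell(.604,.0555,z=.066)
c=optics.capture("wrist"); cv2.imwrite(f"pics/w11.png",c["frame"][:,:,::-1])
tell(.604,.0555,z=.066)
E
```

```text
slide units [-0.22  0.51  0.39] phi -29.738996863788813
slide units [-0.23  0.5   0.36] phi -29.7366845943195
```

View pics/w11.png

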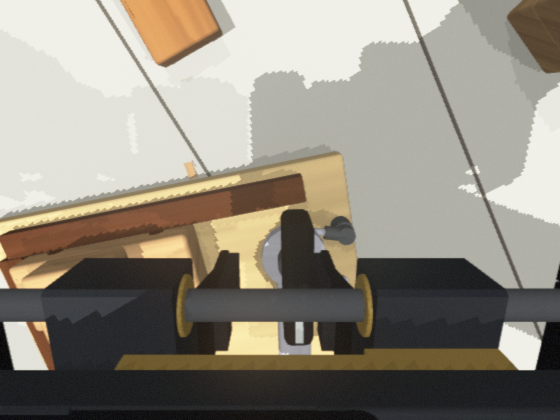

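The bar (column 297) is now off-centre in the gap, whose middle is about 275. I'll re-centre, then go down.

Request:
servo_tool --deltas '[{"slide":[-0.1,0.3,0],"spin":0},{"slide":[-0.1,0.15,0],"spin":0},{"slide":[0,0,0.3],"spin":0},{"slide":[0,0,0.2],"spin":0}]'

```text
time_s: 17.35
tcp_pos: [0.6021, 0.0548, 0.0601]
ee_rot: [[0.867, -0.497, -0.039], [-0.497, -0.868, 0.005], [-0.036, 0.015, -0.999]]
wrist_force: [-0.3, -0.0, -0.6]
gripper_width: 0.491
```

Request:
servo_tool --deltas '[{"slide":[0,0,-0.15],"spin":0},{"slide":[0,0,0],"spin":0}]'

```text
time_s: 17.55
tcp_pos: [0.6007, 0.0538, 0.0614]
ee_rot: [[0.867, -0.497, -0.044], [-0.498, -0.867, 0.003], [-0.04, 0.019, -0.999]]
wrist_force: [0.7, 0.4, 0.2]
gripper_width: 0.492
```

Request:
servo_tool --deltas '[{"slide":[0,0,0.02],"spin":0},{"slide":[0,0,0.02],"spin":0},{"slide":[0,0,0.02],"spin":0},{"slide":[0,0,0.02],"spin":0},{"slide":[0,0,0.02],"spin":0}]' --gripper 255

```text
time_s: 18.05
tcp_pos: [0.6028, 0.0569, 0.0592]
ee_rot: [[0.867, -0.497, -0.038], [-0.497, -0.868, 0.008], [-0.037, 0.012, -0.999]]
wrist_force: [-0.9, -0.3, 3.8]
gripper_width: 0.185
```

Gripped at 16 mm. Now turning clockwise (positive spin).

Request:
servo_tool --deltas '[{"slide":[0,0,-0.03],"spin":0.8},{"slide":[0,0,0],"spin":0.8},{"slide":[0,0,0],"spin":0.8},{"slide":[0,0,0],"spin":0.8}]'

```text
time_s: 18.45
tcp_pos: [0.6016, 0.0557, 0.0592]
ee_rot: [[0.556, -0.83, -0.041], [-0.831, -0.556, 0.006], [-0.028, 0.031, -0.999]]
wrist_force: [-1.1, -0.4, -1.7]
gripper_width: 0.184
```

```bash
python3 - <<'E'
from fit1 import *
tell(.604,.0555,z=.063); s=sense(); print(s["wrist_force"],s["moment"],s["gripper_width"]*87)
E
```

```text
slide units [ 0.05 -0.07 -0.15] phi -56.230843051754285
[-1.10714051 -0.39045458 -1.65947308] [0.23890794 0.13577217 0.1511558 ] 15.986598537024296
```

Turned 26° with low forces. Continuing.

Request:
servo_tool --deltas '[{"slide":[0,0,0],"spin":0.8},{"slide":[0,0,0],"spin":0.8},{"slide":[0,0,0],"spin":0.8},{"slide":[0,0,0],"spin":0.8},{"slide":[0,0,0],"spin":0.8},{"slide":[0,0,0],"spin":0.6}]'

```text
time_s: 19.05
tcp_pos: [0.5991, 0.0551, 0.0592]
ee_rot: [[-0.082, -0.996, -0.044], [-0.997, 0.082, 0.007], [-0.003, 0.044, -0.999]]
wrist_force: [-2.2, 0.6, -0.6]
gripper_width: 0.182
```

```bash
python3 - <<'E'
from fit1 import *
tell(.604,.0555,z=.063); s=sense(); print(s["wrist_force"],s["moment"],s["gripper_width"]*87)
E
```

```text
slide units [-0.03 -0.19 -0.16] phi -94.69493118732383
[-2.2095822   0.60582317 -0.57240881] [ 0.3730147   0.01003369 -0.10027153] 15.871856903101127
```

Now at 65°, and the moment's sign has flipped, so it is past the detent. I'll turn on to the stop.

Request:
servo_tool --deltas '[{"slide":[0,-0.05,0],"spin":0.7},{"slide":[0,0,0],"spin":0.6},{"slide":[0,0,0],"spin":0.4}]'

```text
time_s: 19.35
tcp_pos: [0.5982, 0.0553, 0.0593]
ee_rot: [[-0.325, -0.944, -0.047], [-0.946, 0.325, 0.008], [0.008, 0.047, -0.999]]
wrist_force: [-0.5, 0.1, -1.0]
gripper_width: 0.185
```

```bash
python3 - <<'E'
from fit1 import *
tell(.604,.0555,z=.063); s=sense(); print(s["wrist_force"],s["moment"],s["gripper_width"]*87)
E
```

```text
slide units [-0.08 -0.21 -0.16] phi -108.99603419800373
[-0.54171701  0.09756644 -1.04016028] [ 0.21286318 -0.34925998  0.27969501] 16.104185114102716
```

At about −109°, against the stop. Releasing and lifting off.

Request:
servo_tool --deltas '[{"slide":[0,0,0],"spin":0},{"slide":[0,0,0],"spin":0},{"slide":[0,0,0],"spin":0},{"slide":[0,0,-0.05],"spin":0}]' --gripper 120

```text
time_s: 19.75
tcp_pos: [0.5979, 0.0547, 0.0605]
ee_rot: [[-0.323, -0.945, -0.048], [-0.946, 0.323, 0.007], [0.009, 0.048, -0.999]]
wrist_force: [-0.1, 0.3, 0.3]
gripper_width: 0.459
```

Request:
servo_tool --deltas '[{"slide":[0,0,-0.3],"spin":0},{"slide":[0,0,-0.5],"spin":0},{"slide":[0,0,-0.8],"spin":0},{"slide":[0,0,-0.9],"spin":0},{"slide":[0,0,-0.9],"spin":0},{"slide":[0,0,-0.9],"spin":0},{"slide":[0,0,-0.9],"spin":0},{"slide":[0,0,-0.5],"spin":0},{"slide":[0,0,0],"spin":0}]'

```text
time_s: 20.65
tcp_pos: [0.6065, 0.0531, 0.2179]
ee_rot: [[-0.321, -0.946, -0.04], [-0.947, 0.321, 0.007], [0.006, 0.04, -0.999]]
wrist_force: [0.0, -0.7, -0.1]
gripper_width: 0.527
```

```bash
python3 - <<'E'
from fit1 import *
s=sense();print(s["tcp_pos"],s["wrist_force"])
for n in ["wrist","top","side"]:
    c=optics.capture(n); cv2.imwrite(f"pics/{n}12.png",c["frame"][:,:,::-1])
    if n=="side": crop(c["frame"],190,200,110,110,6,"s12.png")
    if n=="top": crop(c["frame"],140,135,150,110,5,"t12.png")
E
```

```text
[0.60648169 0.05306902 0.21791261] [ 0.04563754 -0.694949   -0.10258435]
```

View pics/wrist12.png

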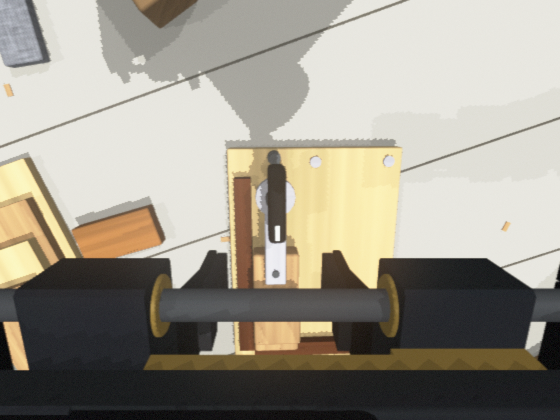

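View pics/s12.png

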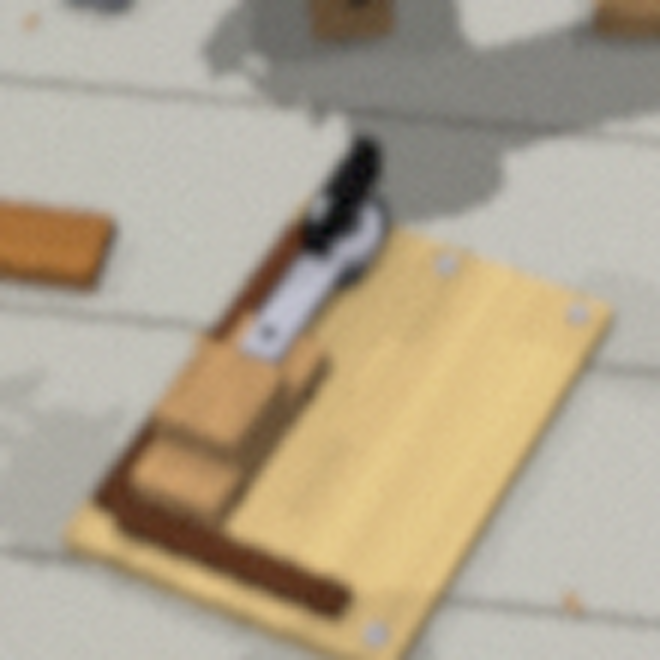

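View pics/t12.png

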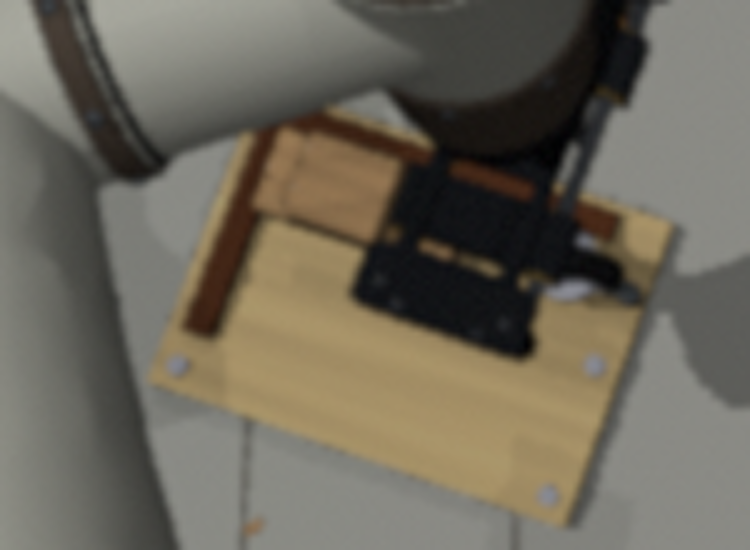

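The wrist and side pictures show the keeper arm lying along the fence over the bonnet with nothing touching it. The car is unmoved in its corner: its cabin is at the same pixels in the side crops before and after the turn. I'm handing in.

```bash
python3 -c "
from station import r,sense
print(r.finish_job()); print(sense()['time_s'])"
```

```text
the job is handed in; nothing more can be done
None
the job is handed in; nothing more can be done
```

The car is snug in the jig's corner with its bonnet towards the knob and released. The keeper arm is locked over the bonnet. I handed the job in at about 21 s, and the hand-in gave no verdict.

**Placing:** I slid the car against the far fence and then the left one, feeling contact of about 8 N and 6.5 N. In the wrist picture after release it sat at about x = 44, y = 38 mm relative to the fences, inside both windows.

**Knob:** I turned it about 79°, to the stop. The wrist moment changed sign on the way, past the detent. After I let go, the pictures showed the arm still along the fence over the bonnet and the car unmoved, with the gripper clear at z = 0.218 m.

**What disagreed or went wrong:**
- **Camera fits:** the wrist and top cameras put the jig 2–5 mm apart, so the car's position comes from the fences in the same wrist image and from contact. I did not measure the car again after turning the knob; I only compared side pictures.
- **First knob grip:** it was too high, reading 9 mm instead of 16, so I reopened, lowered and gripped again.
- **Tool tilt:** it drifted by up to about 4.5°, including about 4° while the car was held against the fences. After release the car looked flat.
- **Other objects:** I did not touch anything else that I know of, but I did not measure the other objects' positions at the end.

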